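# Raise the flameworking guard to its clips

### The job

Push the clear sliding window of the torch guard steadily up its sloping posts, with the fingertips beneath the lip on its lower edge, until the lip is in line with the two black clips on the posts, then take the hand away and leave it standing there. Do not pinch the lip, and leave the clips, the torch and the jars as they are.

Things in the scene. Friction and masses are not known exactly. Their poses are not given: they have to be found in the camera images.
- guard: fixed aluminium torch guard; two posts 430 mm apart rise at 60 degrees from level, leaning away from the robot by 30 degrees from upright. Origin on the table between the posts' feet; x level, the way the posts lean, y to the left along the guard, z up
- sash (a joint): how far the window has slid up the posts, m: 0 low stop, 0.24 high stop. Going up it also goes away from the robot (60 degree slope). Weights inside the posts balance it to within about 2 N and 4 N of rub holds it wherever it is left: 2 to 6 N along the slope moves it, plus 8 N per m/s
- clips (a joint): where the pair of clips is set along the posts, m, on the same scale as sash: the lip is in line with the clips when the two values are equal. They are tight on the posts and must stay where they are
- lip_edge (a point): middle of the lower front edge of the lip: an aluminium plate 370 mm wide, 8 mm thick, at the bottom edge of the clear window (384 x 217 mm), standing out 34 mm square to the window towards the robot, so pointing 30 degrees above level. Nothing lies under it. Axes: x square to the window, away from the robot and 30 degrees down, y left along the lip, z up the slope
- strip (a point): middle of the top of the black rubber strip, 360 x 26 x 6 mm, that lies on the lip; its front is 8 mm behind the lip's front edge. Axes as for lip_edge
- clip_left (a point): middle of the lower front edge of the left clip (+y): a black plastic block 42 mm wide, 34 mm deep, 14 mm thick on the front of the left post, 215 mm left of the window's middle, standing out as far as the lip, so that lip and clips form one straight line when the window is right. Axes as for lip_edge
- clip_right (a point): the same point of the right clip, 215 mm right of the window's middle
- torch: bench torch on a round red foot 116 mm across, about 140 mm high, standing behind the guard; origin at the middle of its underside
- jar: short clear glass jar with steel lid, 64 mm across, 75 mm high, standing in front of the guard to one side; origin at the middle of its underside
- tall_jar: tall amber jar, 56 mm across, 105 mm high, standing in front of the guard on the other side; origin at the middle of its underside

How it is judged:
On the way:
1. the fingers push the lip up from beneath: the window has risen 10 mm under the fingers' push while still 20 mm or more below the clips (contact force between the fingers and sash_c5 above 0.5 N and distance of lip_edge from where it was at the start of the episode above 0.01 m and z of lip_edge in the frame of clip_left below -0.02 m), for 0.1 s.
At the end, for the whole second after the job is handed in: The lip is within 8 mm (measured along the slope) of being in line with the clips and the window stands still by itself (z of lip_edge in the frame of clip_left between -0.008 and 0.008 m and velocity of joint sash between -0.005 and 0.005 m/s); the robot touches nothing.
It fails at once if the lip is pinched (fingers press its underside and the rubber strip on its top together) (contact force between the fingers and sash_c5 above 2 N and contact force between the fingers and sash_c6 above 2 N).
It fails at once if the sash is flung (faster than 0.4 m/s) (velocity of joint sash above 0.4 m/s).
It fails at once if the clips are shifted (5 mm) (distance of clip_left from where it was at the start of the episode above 0.005 m).
It fails at once if the torch, or a jar is lifted, moved (15 mm) or tipped (distance of any of torch, jar, tall_jar from where it was at the start of the episode above 0.015 m or angle between any of torch, jar, tall_jar's own z axis and vertical above 0.3 rad).
It also fails if it takes over 40 s, if anything falls off the work surface, if the arm or the gripper's body presses on something with over 40 N, if the wrist force passes 120 N, or if a joint passes its speed limit or range.

### The arm

A 6-joint arm with a two-finger parallel gripper is mounted at the origin on the work surface. World frame = base frame: x ahead of the robot, y to its left, z up, the work surface at z = 0. Lengths are in m, angles in rad, forces in N, time in s.
With the tool pointing down it reaches from about 0.375 to 0.9 m from the base axis. Payload 3.1 kg.
Tool frame: the origin (TCP) lies at the centre of the arm's flange, where the gripper is bolted on; the fingertips stand 182 mm ahead of it and the grasp point (between the pads) lies 164 mm ahead of it; z points along the fingers, y is the line along which they close (so a half turn about z gives the same grasp; the last joint's range is limited). The gripper opens to 87 mm and grips with 3 to 60 N. Pads are 19 mm wide; open, the fingers measure 117 mm over their backs; the gripper's body (75 mm by 190 mm) begins 51 mm behind the grasp point.
Start: joints at [1.097, 0.527, 1.433, -0, 1.181, -0.178], TCP at [0.182, 0.598, 0.405] pointing down, gripper open.
Joint ranges: [-3.08, 3.08], [-0.75, 2.2], [0.22, 2.44], [-1.43, 4.57], [0, 2.65], [-2.85, 2.85]. Speed limits (rad/s): [2.79, 2.79, 3.14, 3.14, 3.14, 3.14].

### API

Orientations are given as a unit quaternion [x, y, z, w].
In Python, from rig import * gives the robot as it stands.
- The arm moves only by the tool move_arm, never from a script. Its argument "commands" is a list that holds one entry, the list of rows, each a list of 6 numbers: the shift along the tool's x, y, z in units of 40 mm (1.0 is 40 mm), then the turn, a rotation vector about the tool's x, y, z in rad. A call has 1 to 12 rows; each row is the pose to reach, as a shift and turn from the pose commanded when the call began, along the tool's axes at that moment; what a row does not reach only later rows make up. A row lasts 1/8 s, in which the tool goes at most 62.5 mm and 10.7 degrees, less where a joint would pass 70% of its speed; a pose out of reach is approached as far as the arm can. A call with a gripper value outside its range is refused whole. "claw" is the closure, from -1 (fully open) to 1 (shut), so that 0 is half open, set as the call begins (left out, the last holds). The fingers move at their own pace and stop on an object; "squeeze" is the grip in N (left out, the last holds). Time passes only in rows, so rows that repeat a pose let the fingers close. It gives the time, the measured TCP pose, the force, the opening and the grip force at its end, in the units of the state.
- get_obs(): the state, without advancing time (a new reading comes with each control period).
- camera(name): name is "side" or "top" or "wrist"; returns a dict with "pixels" (400x640x3 uint8, blue, green, red), "range_z" (400x640 float32, m along the optical axis (not along the pixel's ray), 0 where there is no reading), "camera_matrix" (3x3 intrinsics, pixels), "extrinsics" (4x4, takes a point from world to camera coordinates). Camera axes: x right, y up, looking along -z (the intrinsics and any distortion apply to the point x, -y, -z); pixel columns grow to the right and rows downward; lengths in m; the calibration is good to about 2 mm. A picture is of the moment at which its call begins.
- hand_in(): hands the job in; it is judged then, once.
The state is a dict: "time": time; "q": joint angles; "joint_velocities": joint speeds; "joint_torque": joint torques, N m; "position": TCP position; "tool_rot": TCP orientation; "ft_force": force on the tool from outside, world axes, zero at the start; "moment": the same for the moment, N m; "grip_width": finger opening in m; "grip_force": force on a finger pad.
Only numpy, scipy, OpenCV 4.12 (cv2) and the standard library are available. Lean on these libraries where they do the work, as an engineer would, in place of code of your own. Each camera call takes 0.05 s, during which the arm holds its last target. There are 200 camera calls.

## Working session

There is one attempt and no reset: what is moved stays moved. The work goes in short steps, Python scripts to look and compute and a tool call to move; the robot and the scene stay as the last step left them, time stands still between calls to the robot, and variables do not carry over. Pictures are saved under pics/ and viewed, at most 10 in all, crops included, and the job is handed in when it is done.

Besides the shell and the picture viewer there is one more tool, called after "Request:" by a JSON object that holds its "api" and its "payload", one argument or row to a line. move_arm: Moves the arm, as the interface text tells. Its arguments: {"type":"object","properties":{"commands":{"type":"array","items":{"type":"array","items":{"type":"array","items":{"type":"number"}}}},"claw":{"type":"number"},"squeeze":{"type":"number"}},"required":["commands"]}

```bash
mkdir -p pics; cat > h.py <<'E'
from rig import *
import numpy as np, cv2
def snap(n,f):
    c=camera(n); cv2.imwrite(f'pics/{f}.png',c['pixels']); np.savez(f'pics/{f}.npz',**c); return c
def world(c):
    K=c['camera_matrix'];E=np.array(c['extrinsics']);z=c['range_z']
    v,u=np.mgrid[:z.shape[0],:z.shape[1]]
    P=np.stack([(u-K[0,2])/K[0,0]*z,-(v-K[1,2])/K[1,1]*z,-z],-1)
    return (P-E[:3,3])@E[:3,:3]
E
python3 - <<'E'
from h import *
print(get_obs())
for n in('side','top'):
    c=snap(n,n+'0'); print(n,c['extrinsics'],c['camera_matrix'])
E
```

```text
{'time': 0.0, 'q': array([ 1.09749861e+00,  5.28445508e-01,  1.43395032e+00, -1.56837286e-06,
        1.18139129e+00, -1.78500584e-01]), 'joint_velocities': array([ 0.00226365,  0.00041767, -0.00036765, -0.00115214,  0.00094383,
       -0.00115412]), 'joint_torque': array([-1.36513547e-03, -4.40041065e+01, -1.76592797e+01,  6.29860489e-02,
        5.84425055e-02, -1.46657344e-04]), 'position': array([0.18139469, 0.59771712, 0.40376863]), 'tool_rot': array([ 1.46865024e-01,  9.89155934e-01, -1.03970752e-03, -3.50602981e-04]), 'ft_force': array([-0.28718094, -0.10903689, -0.04029047]), 'moment': array([-0.02906912,  0.03857239,  0.03807812]), 'grip_force': 0.0, 'grip_width': 0.08692115786492742}
side [[-0.99185927 -0.12666409  0.01309218  0.5859621 ]
 [ 0.08414856 -0.57480479  0.81395238 -0.10220125]
 [-0.09557309  0.8084279   0.58078406 -0.9953677 ]
 [ 0.          0.          0.          1.        ]] [[460.67384993   0.         318.54205174]
 [  0.         460.67384993 194.72036281]
 [  0.           0.           1.        ]]
top [[-0.02400591 -0.99960669 -0.01449748  0.06187508]
 [ 0.99380818 -0.02543531  0.10815885 -0.60820096]
 [-0.10848506 -0.01181127  0.99402791 -1.13866954]
 [ 0.          0.          0.          1.        ]] [[448.49794072   0.         323.08844339]
 [  0.         448.49794072 208.57794565]
 [  0.           0.           1.        ]]
```

View pics/side0.png

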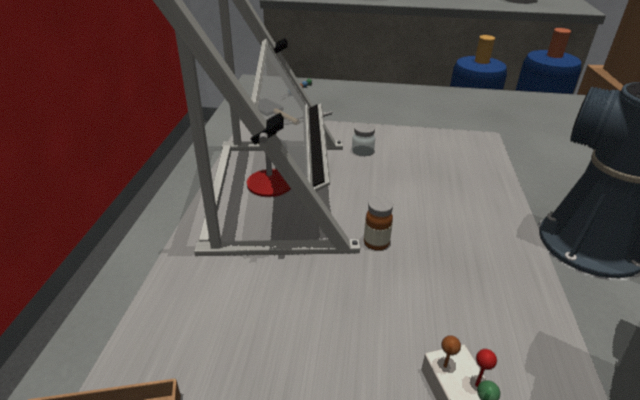

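View pics/top0.png

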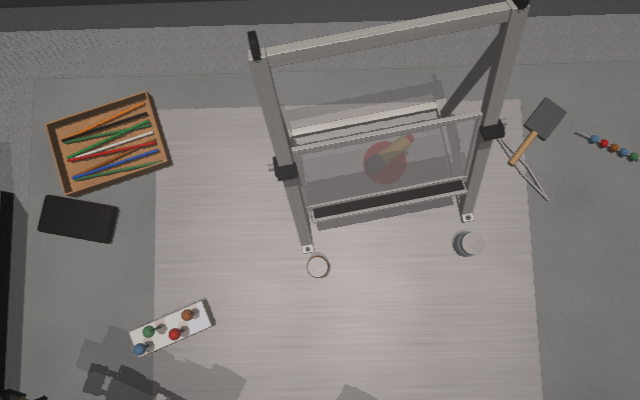

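The side view shows the strip at about (317,145), and the clips at (268,128) and (280,46). The top view shows clips at (285,169) and (491,131), the strip running from (313,213) to (466,187), the tall jar at (318,267) and the short jar at (470,243). Next I measure these.

```bash
python3 - <<'E'
from h import *
c=dict(np.load('pics/top0.npz'));P=world(c);g=c['pixels'].max(-1)
def blob(box,name,th=60):
    x0,y0,x1,y1=box;m=np.zeros(g.shape,bool);m[y0:y1,x0:x1]=g[y0:y1,x0:x1]<th
    m&=(c['range_z']>0)
    n,l,s,ce=cv2.connectedComponentsWithStats(m.astype('uint8'));k=1+s[1:,4].argmax();m=l==k
    m=cv2.erode(m.astype('uint8'),np.ones((3,3)))>0
    Q=P[m];print(name,m.sum(),s[k],np.median(Q,0).round(4),Q.min(0).round(3),Q.max(0).round(3));return Q
S=blob((300,170,475,230),'strip');L=blob((265,150,302,185),'L');R=blob((476,115,510,145),'R')
def line(Q):
    mu=Q.mean(0);u,s,v=np.linalg.svd(Q-mu,full_matrices=False);print('svd',mu.round(4),(s/len(Q)**.5).round(4),v.round(3).tolist());return mu,v
mu,v=line(S)
y=(L.mean(0)-R.mean(0));print('LR',y.round(4),np.linalg.norm(y), np.arctan2(-y[0],y[1]))
d=v[0]*np.sign(v[0][1]);print('yaw strip',np.arctan2(-d[0],d[1]))
yaw=np.arctan2(-y[0],y[1]);Yx=np.array([-np.sin(yaw),np.cos(yaw),0]);h=np.array([np.cos(yaw),np.sin(yaw),0])
zs=h*.5+np.array([0,0,.866]);xs=h*.866-np.array([0,0,.5])
for n,Q in(('S',S),('L',L),('R',R)):
    for a,w in(('x',xs),('y',Yx),('z',zs)): print(n,a,np.percentile(Q@w,[1,10,50,90,99]).round(4))
for n,(u,w) in dict(tall=(318,267),jar=(470,243)).items(): print(n,P[w-3:w+4,u-3:u+4].reshape(-1,3).mean(0))
E
```

```text
strip 935 [ 314  181  150   37 1337] [ 0.6169 -0.1139  0.148 ] [ 0.582 -0.281  0.139] [0.653 0.065 0.158]
L 210 [273 157  25  24 320] [0.6574 0.1169 0.3018] [0.644 0.097 0.284] [0.682 0.141 0.308]
R 224 [479 120  26  21 332] [ 0.7308 -0.3048  0.3007] [ 0.714 -0.326  0.287] [ 0.752 -0.284  0.309]
svd [ 0.6169 -0.1112  0.148 ] [0.0994 0.0057 0.0016] [[-0.169, 0.986, -0.001], [0.816, 0.139, -0.562], [-0.553, -0.095, -0.827]]
LR [-0.0727  0.4224  0.0006] 0.4285946682465989 0.17053124204283882
yaw strip 0.1693807719152619
S x [0.4255 0.4284 0.4361 0.4437 0.4467]
S y [-0.3826 -0.3498 -0.2176 -0.0757 -0.0434]
S z [0.4192 0.4205 0.4226 0.4247 0.4266]
L x [0.4168 0.4179 0.4269 0.4392 0.4514]
L y [-0.0149 -0.0114  0.0033  0.0201  0.0237]
L z [0.5875 0.5912 0.5954 0.5973 0.5984]
R x [0.4156 0.4171 0.4283 0.4395 0.4445]
R y [-0.4468 -0.4414 -0.4244 -0.4075 -0.406 ]
R z [0.5862 0.5902 0.5952 0.5969 0.5974]
tall [0.45995684 0.06162401 0.1058601 ]
jar [ 0.50953436 -0.31672099  0.07595027]
```

Request:
{"api": "move_arm", "payload": {
  "commands": [
    [[-0.6,-0.7,0,0,0,0],[-1.4,-1.5,0,0,0,0],[-2.2,-2.4,0,0,0,0],[-3.0,-3.2,0,0,0,0],[-3.8,-4.1,0,0,0,0],[-4.6,-4.9,0,0,0,0],[-5.3,-5.6,0,0,0,0],[-5.3,-5.6,0,0,0,0],[-5.3,-5.6,0,0,0,0]]
  ]
}}

```text
time: 1.23
position: [0.3193, 0.3222, 0.4047]
tool_rot: [0.147, 0.989, 0.0, -0.0]
ft_force: [0.3, -0.1, -0.7]
grip_width: 0.0872
grip_force: 0.0
```

```bash
python3 -c "
from h import *
o=get_obs()
for k in ('time','q','position','tool_rot'):print(k,o[k])"
```

```text
time 1.225
q [ 5.42683867e-01  2.98064221e-01  1.84609629e+00  5.90691175e-04
  9.97642895e-01 -7.32919391e-01]
position [0.31927061 0.32224192 0.40467588]
tool_rot [ 1.47219665e-01  9.89103785e-01  1.24225945e-04 -2.39251867e-04]
```

```bash
cat >> h.py <<'E'
from scipy.spatial.transform import Rotation as Ro
def state():
    o=get_obs(); return np.array(o['position']),Ro.from_quat(o['tool_rot']),np.array(o['q'])
def rows(targets):  # list of (pos, Ro)
    p,R,q=state()
    for tp,tR in targets:
        print(np.r_[R.inv().apply(tp-p)/.04,(R.inv()*tR).as_rotvec()].round(2).tolist())
E
cat > flip.py <<'E'
from h import *
import sys
p,R,q=state(); a=q[1]+q[2]
f=np.array([np.sin(a)*np.cos(q[0]),np.sin(a)*np.sin(q[0]),np.cos(a)])
d=.1;W=p-d*R.as_matrix()[:,2]
T=[]
for k in np.radians(eval(sys.argv[1])):
    n=Ro.from_rotvec(f*k)*R; T.append((W+d*n.as_matrix()[:,2],n))
print(q);rows(T)
E
python3 flip.py '[10,20,30]'
```

```text
[ 5.42683867e-01  2.98064221e-01  1.84609629e+00  5.90691175e-04
  9.97642895e-01 -7.32919391e-01]
[0.26, 0.26, -0.03, -0.1, 0.11, 0.09]
[0.49, 0.53, -0.11, -0.2, 0.22, 0.19]
[0.68, 0.82, -0.24, -0.29, 0.33, 0.28]
```

Request:
{"api": "move_arm", "payload": {
  "commands": [
    [[0.26,0.26,-0.03,-0.1,0.11,0.09],[0.49,0.53,-0.11,-0.2,0.22,0.19],[0.68,0.82,-0.24,-0.29,0.33,0.28],[0.68,0.82,-0.24,-0.29,0.33,0.28]]
  ]
}}

```text
time: 1.72
position: [0.3023, 0.3622, 0.4143]
tool_rot: [0.278, 0.936, 0.165, -0.14]
ft_force: [0.7, -0.7, -0.6]
grip_width: 0.0871
grip_force: 0.0
```

```bash
python3 flip.py '[0]'; python3 -c "
from h import *
p,R,q=state();print(p,R.as_matrix()[:,2])"
```

```text
[ 0.52292694  0.29755056  1.85441567  0.52129545  1.00563852 -0.75864586]
[-0.0, -0.0, 0.0, 0.0, 0.0, 0.0]
[0.30226186 0.36219871 0.41426075] [-0.17055753  0.38712131 -0.90611656]
```

```bash
python3 flip.py 'range(10,121,10)'
```

```text
[ 0.52292694  0.29755056  1.85441567  0.52129545  1.00563852 -0.75864586]
[0.25, 0.26, -0.03, -0.1, 0.11, 0.09]
[0.48, 0.55, -0.11, -0.2, 0.21, 0.19]
[0.66, 0.84, -0.24, -0.3, 0.32, 0.28]
[0.8, 1.13, -0.42, -0.41, 0.43, 0.37]
[0.9, 1.41, -0.64, -0.51, 0.53, 0.47]
[0.94, 1.67, -0.89, -0.61, 0.64, 0.56]
[0.93, 1.9, -1.17, -0.71, 0.75, 0.65]
[0.87, 2.11, -1.47, -0.81, 0.86, 0.75]
[0.75, 2.27, -1.78, -0.91, 0.96, 0.84]
[0.6, 2.39, -2.09, -1.01, 1.07, 0.93]
[0.4, 2.47, -2.39, -1.12, 1.18, 1.03]
[0.16, 2.49, -2.67, -1.22, 1.28, 1.12]
```

Request:
{"api": "move_arm", "payload": {
  "commands": [
    [[0.25,0.26,-0.03,-0.1,0.11,0.09],[0.48,0.55,-0.11,-0.2,0.21,0.19],[0.66,0.84,-0.24,-0.3,0.32,0.28],[0.8,1.13,-0.42,-0.41,0.43,0.37],[0.9,1.41,-0.64,-0.51,0.53,0.47],[0.94,1.67,-0.89,-0.61,0.64,0.56],[0.93,1.9,-1.17,-0.71,0.75,0.65],[0.87,2.11,-1.47,-0.81,0.86,0.75],[0.75,2.27,-1.78,-0.91,0.96,0.84],[0.6,2.39,-2.09,-1.01,1.07,0.93],[0.4,2.47,-2.39,-1.12,1.18,1.03],[0.16,2.49,-2.67,-1.22,1.28,1.12]]
  ]
}}

```text
time: 3.22
position: [0.3719, 0.4023, 0.5363]
tool_rot: [0.556, 0.181, 0.637, -0.502]
ft_force: [0.3, 1.0, 0.3]
grip_width: 0.087
grip_force: 0.0
```

```bash
python3 flip.py '[]'; python3 -c "
from h import *
p,R,q=state();print(p,R.as_matrix())"
```

```text
[ 0.52292792  0.32065107  1.92979814  2.64776     1.08962172 -0.81802245]
[0.37190648 0.40229157 0.53626741] [[ 0.12316026  0.84086259  0.52704995]
 [-0.43904685 -0.43012161  0.78881763]
 [ 0.88998282 -0.32855061  0.31620418]]
```

```bash
cat > kin.py <<'E'
from h import *
from scipy.optimize import least_squares
D=[([1.09749861,.528445508,1.43395032,0,1.18139129],[.18139469,.59771712,.40376863],[0,0,-1.]),
([.542683867,.298064221,1.84609629,0,.9976],[.31927,.32224,.40468],[0,0,-1.]),
([.52292694,.29755056,1.85441567,.5213,1.0056],[.30226186,.36219871,.41426075],[-.17055753,.38712131,-.90611656]),
([.52292792,.32065107,1.92979814,2.64776,1.0896],[.3719,.4023,.53627],[.52705,.78882,.3162])]
def wr(q,x):
    r0,z0,L1,L2,d,lat,e2=x; a=q[1]+q[2]
    r=r0+L1*np.sin(q[1])+L2*np.sin(a)+e2*np.cos(a); z=z0+L1*np.cos(q[1])+L2*np.cos(a)-e2*np.sin(a)
    c,s=np.cos(q[0]),np.sin(q[0]); return np.array([c*r-s*lat,s*r+c*lat,z])
x=least_squares(lambda x:np.concatenate([wr(q,x)+x[4]*np.array(t)-p for q,p,t in D]+[[(x[6])*.01,x[0]*.01]]),[0,.3,.43,.43,.1,.11,0]).x
h=np.array([np.cos(.17),np.sin(.17),0]);Y=np.array([-np.sin(.17),np.cos(.17),0]);Z=np.array([0,0,1.])
xs=h*.866-Z*.5;zs=h*.5+Z*.866
def pose(cx,cz,cy=-.213,pitch=15):
    b=np.radians(pitch);t=h*np.cos(b)-Z*np.sin(b);R=np.stack([np.cross(-Y,t),-Y,t],1)
    tip=cx*xs+cy*Y+cz*zs; return tip-.182*t,Ro.from_matrix(R)
def ik(p,R):
    t=R.as_matrix()[:,2];W=p-x[4]*t
    q=least_squares(lambda q:wr(q,x)-W,[0,.3,2.]).x;a=q[1]+q[2]
    f=np.array([np.sin(a)*np.cos(q[0]),np.sin(a)*np.sin(q[0]),np.cos(a)]);return q,np.arccos(f@t)
E
python3 - <<'E'
from kin import *
print(x.round(3),[(wr(q,x)+x[4]*np.array(t)-p).round(4).tolist() for q,p,t in D])
for P in (10,15,25):
  for a in((.437,.381),(.385,.381),(.360,.381),(.37,.45),(.34,.5),(.437,.573)):
    p,R=pose(*a,pitch=P);q,q5=ik(p,R);print(P,a,p.round(3),'tipz',(p+.182*R.as_matrix()[:,2]).round(3),q.round(2),round(q5,2))
E
```

```text
[-0.     0.272  0.588  0.391  0.123  0.111  0.113] [[-0.0, 0.0, 0.0], [-0.0, -0.0, 0.0], [-0.0, -0.0, 0.0], [0.0001, 0.0, -0.0001]]
10 (0.437, 0.381) [ 0.42  -0.144  0.143] tipz [ 0.597 -0.114  0.111] [-0.83  1.15  2.26] 1.55
10 (0.385, 0.381) [ 0.376 -0.152  0.169] tipz [ 0.552 -0.121  0.137] [-0.96  2.55  3.35] 1.9
10 (0.36, 0.381) [ 0.354 -0.155  0.182] tipz [ 0.531 -0.125  0.15 ] [-1.03  2.49  3.3 ] 1.9
10 (0.37, 0.45) [ 0.397 -0.148  0.236] tipz [ 0.574 -0.118  0.205] [-0.9   0.91  2.35] 1.46
10 (0.34, 0.5) [ 0.396 -0.148  0.295] tipz [ 0.573 -0.118  0.263] [-0.9   0.72  2.35] 1.36
10 (0.437, 0.573) [ 0.515 -0.128  0.309] tipz [ 0.691 -0.097  0.278] [-0.63  0.67  2.09] 1.13
15 (0.437, 0.381) [ 0.424 -0.143  0.159] tipz [ 0.597 -0.114  0.111] [-0.82  1.08  2.27] 1.42
15 (0.385, 0.381) [ 0.379 -0.151  0.185] tipz [ 0.552 -0.121  0.137] [-0.94  2.46  3.35] 2.01
15 (0.36, 0.381) [ 0.358 -0.155  0.197] tipz [ 0.531 -0.125  0.15 ] [-1.01  2.39  3.3 ] 2.0
15 (0.37, 0.45) [ 0.4   -0.147  0.252] tipz [ 0.574 -0.118  0.205] [-0.88  0.82  2.34] 1.32
15 (0.34, 0.5) [ 0.399 -0.148  0.31 ] tipz [ 0.573 -0.118  0.263] [-0.88  0.63  2.32] 1.22
15 (0.437, 0.573) [ 0.518 -0.127  0.325] tipz [ 0.691 -0.097  0.278] [-0.62  0.61  2.06] 1.0
25 (0.437, 0.381) [ 0.434 -0.142  0.188] tipz [ 0.597 -0.114  0.111] [-0.77  0.92  2.25] 1.15
25 (0.385, 0.381) [ 0.39  -0.149  0.214] tipz [ 0.552 -0.121  0.137] [-0.89  0.88  2.35] 1.18
25 (0.36, 0.381) [ 0.368 -0.153  0.227] tipz [ 0.531 -0.125  0.15 ] [-0.95  0.86  2.39] 1.19
25 (0.37, 0.45) [ 0.411 -0.146  0.282] tipz [ 0.574 -0.118  0.205] [-0.83  0.65  2.29] 1.03
25 (0.34, 0.5) [ 0.41  -0.146  0.34 ] tipz [ 0.573 -0.118  0.263] [-0.83  0.48  2.25] 0.95
25 (0.437, 0.573) [ 0.529 -0.125  0.355] tipz [ 0.691 -0.097  0.278] [-0.59  0.51  1.99] 0.75
```

```bash
cat > path.py <<'E'
from kin import *
from scipy.spatial.transform import Slerp
def go(tp,tR,n,bow=np.zeros(3)):
    p,R,q=state();S=Slerp([0,1],Ro.concatenate([R,tR]));T=[]
    print('angle',np.degrees((R.inv()*tR).magnitude()),'dist',np.linalg.norm(tp-p))
    for s in np.arange(1,n+1)/n:
        pp=p+s*(tp-p)+bow*np.sin(np.pi*s);RR=S(s);T.append((pp,RR))
        q,q5=ik(pp,RR);m=RR.as_matrix();c=[pp+.18*m[:,2]+k*m[:,1] for k in(-.06,.06)]+[pp+.11*m[:,2]+k*m[:,1] for k in(-.095,.095)]
        print(q.round(2),round(q5,2),'maxxs',max(v@xs for v in c).round(3),end=' ');rows(T[-1:])
E
python3 -c "
from path import *
go(*pose(.34,.5,pitch=25),20)"
```

```text
angle 64.82442348290873 dist 0.5833803661877643
[0.47 0.3  1.98] 1.09 maxxs 0.241 [0.09, 0.42, -0.59, -0.05, -0.03, -0.01]
[0.41 0.29 2.03] 1.08 maxxs 0.25 [0.18, 0.83, -1.19, -0.09, -0.06, -0.03]
[0.35 0.28 2.07] 1.08 maxxs 0.259 [0.26, 1.25, -1.78, -0.14, -0.08, -0.04]
[0.28 0.27 2.12] 1.08 maxxs 0.268 [0.35, 1.66, -2.37, -0.19, -0.11, -0.05]
[0.21 0.26 2.15] 1.09 maxxs 0.276 [0.44, 2.08, -2.96, -0.24, -0.14, -0.07]
[0.14 0.26 2.19] 1.09 maxxs 0.284 [0.53, 2.49, -3.56, -0.28, -0.17, -0.08]
[0.06 0.26 2.22] 1.09 maxxs 0.291 [0.62, 2.91, -4.15, -0.33, -0.2, -0.09]
[-0.02  0.26  2.25] 1.1 maxxs 0.298 [0.71, 3.32, -4.74, -0.38, -0.22, -0.11]
[-0.11  0.26  2.28] 1.1 maxxs 0.304 [0.79, 3.74, -5.34, -0.43, -0.25, -0.12]
[-0.19  0.27  2.3 ] 1.1 maxxs 0.31 [0.88, 4.15, -5.93, -0.47, -0.28, -0.13]
[-0.27  0.28  2.31] 1.1 maxxs 0.315 [0.97, 4.57, -6.52, -0.52, -0.31, -0.15]
[-0.35  0.3   2.32] 1.1 maxxs 0.32 [1.06, 4.98, -7.11, -0.57, -0.34, -0.16]
[-0.43  0.32  2.33] 1.09 maxxs 0.324 [1.15, 5.4, -7.71, -0.61, -0.36, -0.18]
[-0.5   0.34  2.33] 1.08 maxxs 0.328 [1.23, 5.82, -8.3, -0.66, -0.39, -0.19]
[-0.57  0.36  2.33] 1.07 maxxs 0.331 [1.32, 6.23, -8.89, -0.71, -0.42, -0.2]
[-0.64  0.38  2.32] 1.05 maxxs 0.333 [1.41, 6.65, -9.49, -0.76, -0.45, -0.22]
[-0.69  0.4   2.31] 1.03 maxxs 0.335 [1.5, 7.06, -10.08, -0.8, -0.48, -0.23]
[-0.74  0.43  2.29] 1.0 maxxs 0.337 [1.59, 7.48, -10.67, -0.85, -0.5, -0.24]
[-0.79  0.45  2.27] 0.98 maxxs 0.338 [1.68, 7.89, -11.26, -0.9, -0.53, -0.26]
[-0.83  0.48  2.25] 0.95 maxxs 0.338 [1.76, 8.31, -11.86, -0.95, -0.56, -0.27]
```

Request:
{"api": "move_arm", "payload": {
  "commands": [
    [[0.18,0.83,-1.19,-0.09,-0.06,-0.03],[0.35,1.66,-2.37,-0.19,-0.11,-0.05],[0.53,2.49,-3.56,-0.28,-0.17,-0.08],[0.71,3.32,-4.74,-0.38,-0.22,-0.11],[0.88,4.15,-5.93,-0.47,-0.28,-0.13],[1.06,4.98,-7.11,-0.57,-0.34,-0.16],[1.23,5.82,-8.3,-0.66,-0.39,-0.19],[1.41,6.65,-9.49,-0.76,-0.45,-0.22],[1.59,7.48,-10.67,-0.85,-0.5,-0.24],[1.76,8.31,-11.86,-0.95,-0.56,-0.27],[1.76,8.31,-11.86,-0.95,-0.56,-0.27],[1.76,8.31,-11.86,-0.95,-0.56,-0.27]]
  ]
}}

```text
time: 4.72
position: [0.4104, -0.146, 0.3403]
tool_rot: [0.84, 0.071, 0.535, -0.044]
ft_force: [0.1, -0.1, 1.0]
grip_width: 0.0869
grip_force: 0.0
```

```bash
python3 - <<'E'
from path import *
p,R,q=state();print(q.round(2),p,pose(.34,.5,pitch=25)[0])
for a in((.35,.44),(.36,.385),(.395,.375),(.437,.381)):
    go(*pose(*a,pitch=25),1)
snap('side','side1')
E
```

```text
[-0.83  0.48  2.25  1.92  0.95 -1.14] [ 0.41035777 -0.14600709  0.34029647] [ 0.41005736 -0.14572621  0.33991652]
angle 0.15687137208089827 dist 0.06127024631962682
[-0.89  0.66  2.33] 1.06 maxxs 0.348 [-1.53, -0.01, 0.12, 0.0, 0.0, 0.0]
angle 0.15687137208089827 dist 0.11716640135713871
[-0.95  0.85  2.39] 1.18 maxxs 0.358 [-2.92, -0.01, 0.25, 0.0, 0.0, 0.0]
angle 0.15687137208089827 dist 0.13696730091164877
[-0.87  0.91  2.34] 1.19 maxxs 0.393 [-3.24, -0.01, 1.1, 0.0, 0.0, 0.0]
angle 0.15687137208089827 dist 0.15385792824731426
[-0.77  0.92  2.25] 1.15 maxxs 0.435 [-3.19, -0.02, 2.16, 0.0, 0.0, 0.0]
```

View pics/side1.png

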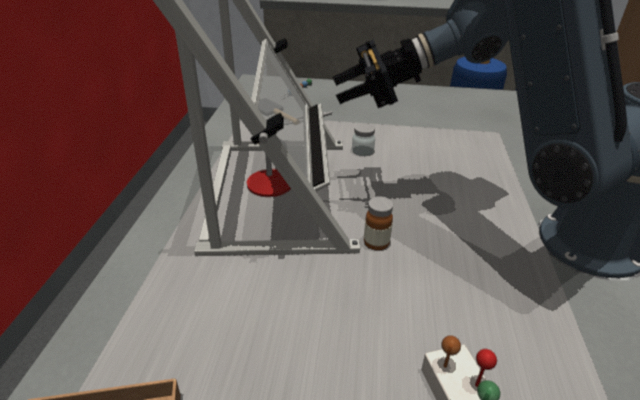

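The hand is at about (380,80), level in front of the guard and above the lip (317,145). The jars at (364,138) and (378,225) are clear. Now I lower it in front of the lip and slide beneath.

Request:
{"api": "move_arm", "payload": {
  "commands": [
    [[-0.75,0,0.06,0,0,0],[-1.5,0,0.12,0,0,0],[-2.3,0,0.2,0,0,0],[-2.95,0,0.25,0,0,0],[-3.1,0,0.65,0,0,0],[-3.25,0,1.1,0,0,0],[-3.2,0,1.6,0,0,0],[-3.2,0,2.15,0,0,0],[-3.2,0,2.15,0,0,0],[-3.2,0,2.15,0,0,0]]
  ]
}}

```text
time: 6.02
position: [0.4342, -0.1422, 0.189]
tool_rot: [0.84, 0.071, 0.536, -0.044]
ft_force: [-0.5, 0.7, 0.1]
grip_width: 0.0866
grip_force: 0.0
```

```bash
python3 - <<'E'
from path import *
p,R,q=state();t=p+.182*R.as_matrix()[:,2];print(q.round(2),t@xs,t@Y,t@zs,get_obs()['ft_force'])
print('zs in tool',R.inv().apply(zs).round(3))
c=snap('side','side2');cv2.imwrite('pics/s2c.png',cv2.resize(c['pixels'][60:260,200:450],None,fx=3,fy=3))
E
```

```text
[-0.77  0.92  2.25  2.21  1.15 -1.6 ] 0.43655896345856127 -0.21429060302769373 0.3817308931202596 [-0.54603655  0.73051451  0.12736443]
zs in tool [0.996 0.001 0.089]
```

View pics/s2c.png

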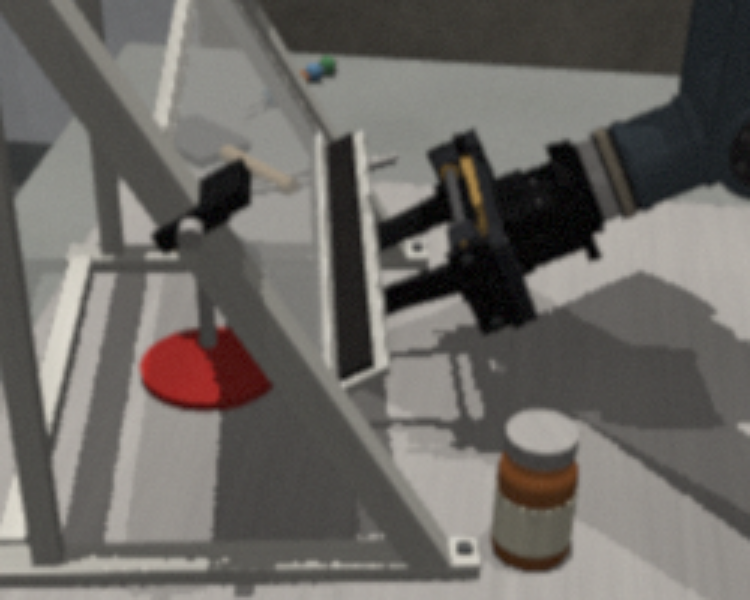

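The fingers are beneath the lip (crop ~ (385,260)) and clear of it. I push slowly up the slope.

Request:
{"api": "move_arm", "payload": {
  "commands": [
    [[0.1,0,0.01,0,0,0],[0.2,0,0.02,0,0,0],[0.3,0,0.03,0,0,0],[0.42,0,0.04,0,0,0],[0.56,0,0.05,0,0,0],[0.72,0,0.06,0,0,0],[0.9,0,0.08,0,0,0],[1.08,0,0.1,0,0,0],[1.26,0,0.11,0,0,0],[1.44,0,0.13,0,0,0],[1.62,0,0.145,0,0,0],[1.8,0,0.16,0,0,0]]
  ]
}}

```text
time: 7.58
position: [0.4699, -0.1372, 0.2512]
tool_rot: [0.84, 0.07, 0.536, -0.043]
ft_force: [-2.8, -3.1, -2.8]
grip_width: 0.0872
grip_force: 2.0
```

```bash
cat > meas.py <<'E'
from path import *
import sys
n=sys.argv[1];c=snap('top',n);P=world(c);g=c['pixels'].max(-1)
cv2.imwrite(f'pics/{n}c.png',cv2.resize(c['pixels'][80:280,250:530],None,fx=2.5,fy=2.5))
X=P@xs;Yc=P@Y;Zc=P@zs
dark=(g<60)&(c['range_z']>0)
def med(m,l):
    m=cv2.erode(m.astype('uint8'),np.ones((3,3)))>0
    print(l,m.sum(),np.percentile(Zc[m],[10,50,90]).round(4),X[m].mean().round(4),(np.percentile(Yc[m],[2,98])).round(3))
med(dark&(X>.424)&(X<.449)&(Yc>-.40)&(Yc<-.03)&(Zc>.40)&(Zc<.63),'strip')
for l,a,b in(('L',-.016,.026),('R',-.448,-.404)): med(dark&(X>.417)&(X<.437)&(Yc>a)&(Yc<b)&(Zc>.57)&(Zc<.61),l)
p,R,q=state();t=p+.182*R.as_matrix()[:,2];o=get_obs();print(o['time'],q.round(2),t@xs,t@Y,t@zs,o['ft_force'].round(2),'along',(o['ft_force']@zs).round(2),'zs tool',R.inv().apply(zs).round(3))
E
python3 meas.py top2
```

```text
strip 554 [0.4782 0.4801 0.4819] 0.4352 [-0.378 -0.142]Traceback (most recent call last):
  File "meas.py", line 11, in <module>
    for l,a,b in(('L',-.016,.026),('R',-.448,-.404)): med(dark&(X>.417)&(X<.437)&(Yc>a)&(Yc<b)&(Zc>.57)&(Zc<.61),l)
                                                      ~~~^^^^^^^^^^^^^^^^^^^^^^^^^^^^^^^^^^^^^^^^^^^^^^^^^^^^^^^^^^
  File "meas.py", line 9, in med
    print(l,m.sum(),np.percentile(Zc[m],[10,50,90]).round(4),X[m].mean().round(4),(np.percentile(Yc[m],[2,98])).round(3))
                    ~~~~~~~~~~~~~^^^^^^^^^^^^^^^^^^
    return _quantile_unchecked(
        a, q, axis, out, overwrite_input, method, keepdims, weights)
    return _ureduce(a,
                    func=_quantile_ureduce_func,
    ...<5 lines>...
                    overwrite_input=overwrite_input,
                    method=method)
    r = func(a, **kwargs)
    result = _quantile(arr,
                       quantiles=q,
    ...<2 lines>...
                       out=out,
                       weights=wgt)
    slices_having_nans = np.isnan(arr[-1, ...])
                                  ~~~^^^^^^^^^
IndexError: index -1 is out of bounds for axis 0 with size 0
```

Request:
{"api": "move_arm", "payload": {
  "commands": [
    [[0.15,0,0.01,0,0,0],[0.35,0,0.03,0,0,0],[0.56,0,0.05,0,0,0],[0.78,0,0.07,0,0,0],[1.0,0,0.09,0,0,0],[1.22,0,0.11,0,0,0],[1.44,0,0.13,0,0,0],[1.66,0,0.15,0,0,0],[1.88,0,0.17,0,0,0],[2.08,0,0.185,0,0,0],[2.24,0,0.2,0,0,0],[2.34,0,0.21,0,0,0]]
  ]
}}

```text
time: 9.12
position: [0.5164, -0.129, 0.3325]
tool_rot: [0.84, 0.07, 0.536, -0.043]
ft_force: [-3.2, -3.2, -2.1]
grip_width: 0.0872
grip_force: 2.0
```

```bash
sed -i "s/^    print(l,m.sum()/    print(l,m.sum()) if m.sum()<5 else print(l,m.sum()/" meas.py; python3 meas.py top3
```

```text
strip 816 [0.5726 0.5742 0.5758] 0.4349 [-0.38  -0.124]
L 1
R 104 [0.5931 0.5956 0.5973] 0.4262 [-0.444 -0.406]
9.175 [-0.61  0.55  2.03  2.05  0.79 -1.02] 0.4368609472042015 -0.21553170550325795 0.5481156732138583 [-2.66 -1.43 -1.63] along -2.84 zs tool [0.996 0.    0.089]
```

View pics/top3c.png

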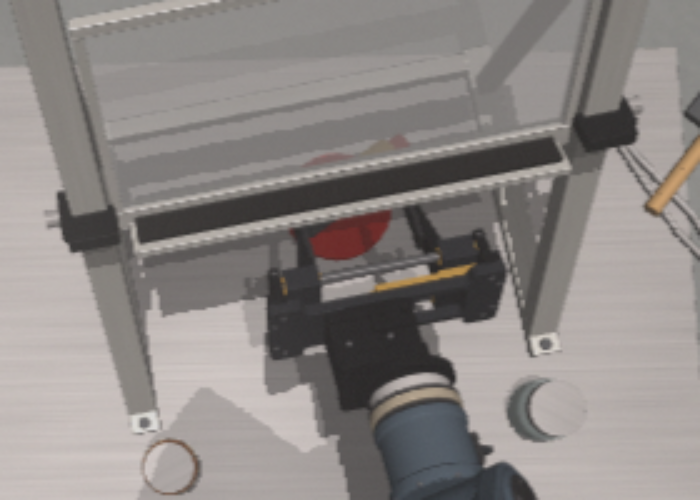

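The view shows the strip (135,225)-(560,150) slightly below the clips (90,215) and (605,125), with about 21.5 mm left to go. The hand is below the lip and the jars have not moved.

Request:
{"api": "move_arm", "payload": {
  "commands": [
    [[0.08,0,0.01,0,0,0],[0.18,0,0.02,0,0,0],[0.28,0,0.03,0,0,0],[0.37,0,0.03,0,0,0],[0.45,0,0.04,0,0,0],[0.51,0,0.05,0,0,0],[0.54,0,0.05,0,0,0],[0.54,0,0.05,0,0,0],[0.54,0,0.05,0,0,0]]
  ]
}}

```text
time: 10.3
position: [0.5271, -0.1272, 0.3509]
tool_rot: [0.84, 0.07, 0.536, -0.043]
ft_force: [-2.7, -0.4, -1.3]
grip_width: 0.087
grip_force: 1.4
```

```bash
python3 meas.py top4
```

```text
strip 871 [0.5941 0.5956 0.5972] 0.4351 [-0.38  -0.115]
L 0
R 100 [0.5938 0.5957 0.5974] 0.4265 [-0.442 -0.406]
10.35 [-0.59  0.51  2.    2.    0.75 -0.94] 0.43702473791155766 -0.21554774792726558 0.5689673201461406 [-2.46 -0.31 -1.43] along -2.48 zs tool [ 0.996 -0.     0.088]
```

In line. Now I lower the hand away from the lip, then back it off.

Request:
{"api": "move_arm", "payload": {
  "commands": [
    [[-0.1,0,-0.01,0,0,0],[-0.25,0,-0.02,0,0,0],[-0.4,0,-0.04,0,0,0],[-0.5,0,-0.1,0,0,0],[-0.55,0,-0.5,0,0,0],[-0.55,0,-1.0,0,0,0],[-0.55,0,-1.5,0,0,0],[-0.55,0,-2.0,0,0,0],[-0.55,0,-2.4,0,0,0],[-0.55,0,-2.4,0,0,0],[-0.55,0,-2.4,0,0,0]]
  ]
}}

```text
time: 11.72
position: [0.432, -0.1434, 0.3716]
tool_rot: [0.84, 0.07, 0.536, -0.043]
ft_force: [-0.1, -0.4, -0.2]
grip_width: 0.0868
grip_force: 0.0
```

```bash
python3 meas.py top5
```

```text
strip 955 [0.5942 0.5957 0.5973] 0.4355 [-0.381 -0.066]
L 34 [0.5935 0.5961 0.5974] 0.4276 [-0.013  0.008]
R 98 [0.5939 0.5959 0.597 ] 0.4266 [-0.443 -0.406]
11.775 [-0.78  0.4   2.18  1.87  0.87 -0.98] 0.34347838699141786 -0.21542367810674792 0.5385645558477625 [ 0.9  -0.86 -0.46] along -0.02 zs tool [ 0.996 -0.     0.088]
```

View pics/top5c.png

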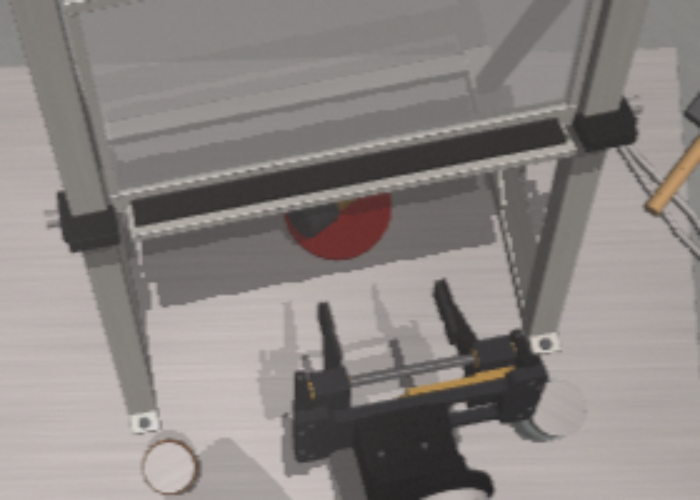

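The strip lies in one line with both clips, (90,215) and (605,125), the hand is free, and the jars and torch are where they were. I'm handing in.

```bash
python3 -c "
from rig import *
print(hand_in())"
```

```text
the job is handed in; nothing more can be done
None
```

I pushed the window up from beneath its lip until the lip measured within about 1 mm of being in line with both clips. The hand is clear, the job was handed in at about 12 s, and no verdict came back.

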